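# Change the masks on the drying easel

## Robot

A 7-joint arm with a two-finger parallel gripper is mounted at the origin on the work surface. World frame = base frame: x ahead of the robot, y to its left, z up, the work surface at z = 0. Lengths are in mm, angles in rad, forces in N, time in s.
With the tool pointing down it reaches from about 425 to 975 mm from the base axis. Payload 16.7 kg.
Tool frame: the origin (TCP) lies midway between the tips of the shut fingers; the grasp point (between the pads) lies behind it (ctrl.grip_point_offset is the z of the grasp point in the tool frame, in mm); z points along the fingers, y is the line along which they close (so a half turn about z gives the same grasp; the last joint's range is limited). The gripper opens to 85 mm and grips with 20 to 120 N. Pads are 22 mm wide; open, the fingers measure 114 mm over their backs; the gripper's body (76 mm by 85 mm) begins 54 mm behind the grasp point. The pads swing forward as they close: fully open they stand 13 mm farther back than shut.
Start: joints at [-1.446, 0.426, 0.074, 1.606, -0.034, 1.111, -0.067], TCP at [183.17, 649.634, 231.302] pointing down, gripper open.
Joint ranges: [-2.85, 2.85], [-0.5, 2.14], [-1.23, 1.37], [0.21, 2.46], [-1.02, 4.16], [0.16, 2.05], [-2.73, 2.73]. Speed limits (rad/s): [1.89, 1.89, 2.39, 2.39, 3.01, 3.01, 3.01].

## Interface

Orientations are given as a rotation vector (axis times angle).
In Python, from plant import status, optics, ctrl gives the robot as it stands. The module is installed in compiled form; this text tells all that it offers.
- The arm moves only by the tool drive_tool, never from a script. Its argument "moves" is a list of rows, each a list of 7 numbers: the gripper's target within -1 to 1 (shut at 1, half-way at 0, fully open at -1), then the shift along the tool's x, y, z in m, then the turn, a rotation vector about the tool's x, y, z in degrees. A call has 1 to 20 rows; each row is the pose to reach, as a shift and turn from the pose commanded when the call began, along the tool's axes at that moment; what a row does not reach only later rows make up. A row lasts 1/8 s, in which the tool goes at most 62.5 mm and 10.7 degrees, less where a joint would pass 70% of its speed; a pose out of reach is approached as far as the arm can. A call with a gripper value outside its range is refused whole. The fingers move at their own pace and stop on an object; "squeeze" is the grip in N (left out, the last holds). Time passes only in rows, so rows that repeat a pose let the fingers close. It gives the time, the measured TCP pose, the force, the opening and the grip force at its end, in the units of the state.
- status.get_obs(): the state, without advancing time (a new reading comes with each control period).
- optics.read_camera(name): name is "scene" or "top"; returns a dict with "img" (400x640x3 uint8, red, green, blue), "range_z" (400x640 float32, mm along the optical axis (not along the pixel's ray), 0 where there is no reading), "K" (3x3 intrinsics, pixels), "extrinsics" (4x4, takes a point from camera to world coordinates). Camera axes: x right, y down, z forward; pixel columns grow to the right and rows downward; lengths in mm; the calibration is good to about 2 mm. A picture is of the moment at which its call begins.
- ctrl.hand_in(): hands the job in; it is judged then, once.
The state is a dict: "time_s": time; "joints": joint angles; "joint_velocities": joint speeds; "tau": joint torques, N m; "eef_pos": TCP position; "orientation": TCP orientation; "contact_force": force on the tool from outside, world axes, zero at the start; "moment": the same for the moment, N m; "opening": opening from 0.0 (shut) to 1.0 (fully open); "finger_force": force on a finger pad.
Only numpy, scipy, OpenCV 4.12 (cv2) and the standard library are available. Lean on these libraries where they do the work, as an engineer would, in place of code of your own. Each camera call takes 0.05 s, during which the arm holds its last target. There are 200 camera calls.

## Task

Lift the eared mask off the little easel and balance it, nose up, level and centred along the top of the narrow raised rest, its length in line with the rest's; then prop the round-browed mask from the table on the easel in its place: flat on the sloping slats, centred, forehead up, chin edge down on the lip. Do not drop either mask, do not knock the light bar over the easel, and leave the bottle, jars and tumbler standing where they are.

Things in the scene. Friction and masses are not known exactly. Their poses are not given: they have to be found in the camera images.
- eared_nose (a point): Cream half mask with two pointed ears, loose, about 90 g, starts propped on the easel, forehead up: flat 8 mm plate, 150 wide (y), chin edge at x = -40, ears to x = 69. Nose to grip: flat-sided, 24 wide (y), 46 long (x), from 8 to 47 above the underside. x chin to forehead, y across, z out of the face. Point: on the nose, 30 above the underside, over the mask's centre of weight (within 4 mm).
- round_nose (a point): Cream half mask without ears, rounded forehead, loose, about 90 g, starts flat on the table, nose up: flat 8 mm plate, 152 wide (y), chin edge at x = -40, forehead to x = 52. Nose to grip: flat-sided, 24 wide (y), 56 long (x), from 8 to 47 above the underside. x chin to forehead, y across, z out of the face. Point: on the nose, 30 above the underside, over the mask's middle.
- round_brow (a point): Round mask's forehead: 52 mm from the nose point along its x, 4 mm above its underside; same axes.
- board_seat (a point): Point in the face of the easel's fixed frame of plywood slats, 120 wide, sloping 30 degrees, lower edge 45 above the table. It faces half to the robot, half to the robot's left. x up the slope, y along the lip, z square out of it. Slats at x -40 to -10 and 15 to 47; the lip, 8 thick, stands 16 proud, inner face at x = -40: a mask centred with its chin on the lip has its nose point 30 mm out from here along z.
- lightbar_front (a point): Middle of the lower front edge of the fixed light bar over the easel, 156 above the table: bar 160 long (y), 22 deep (+x from this edge), 16 high, held from behind. x level, away from the front; z up. It bars a straight-down grasp on the easel, and a mask lifted over 50 mm square to the slope meets it: after 20 to 30 mm go level along -x.
- rest_top (a point): Centre of the top of the fixed wooden rest: narrow cork-topped bar, 38 wide (x), 110 long (y), top 80 above the table, on a stem; foot 90 by 110. z up.
- bottle_mid (a point): Translucent water bottle, 62 across, 200 high, standing beyond the round mask's forehead; point half-way up. Bystander.
- jar_a_mid (a point): Glass jar with white lid, 58 across, 72 high, off the round mask's chin; point half-way up. Bystander.
- tumbler_mid (a point): Glass tumbler, 64 across, 100 high, beside the rest; point half-way up. Bystander.
- jar_b_mid (a point): Glass jar with brass lid, 52 across, 62 high, beside the rest; point half-way up. Bystander.
Not all that is in view belongs to the job. Of the things shaped like the part that bears rest_top, the wooden one is meant. What is shaped like the part that bears eared_nose but blue is not meant.

How it is judged:
By the outcome, as a careful person would: the job done as asked, in the order asked, and still so for the second after the job is handed in, with the robot touching nothing.
It also fails if it takes over 72 s, if anything falls off the work surface, if the arm or the gripper's body presses on something with over 40 N, if the wrist force passes 120 N, or if a joint passes its speed limit or range.

## Working session

There is one attempt and no reset: what is moved stays moved. The work goes in short steps, Python scripts to look and compute and a tool call to move; the robot and the scene stay as the last step left them, time stands still between calls to the robot, and variables do not carry over. Pictures are saved under pics/ and viewed, at most 10 in all, crops included, and the job is handed in when it is done.

Besides the shell and the picture viewer there is one more tool, called as name(argument=value, ...), one argument or row to a line, values as JSON. drive_tool: Moves the arm, as the interface text tells. Its arguments: {"type":"object","properties":{"moves":{"type":"array","items":{"type":"array","items":{"type":"number"}}},"squeeze":{"type":"number"}},"required":["moves"]}

```bash
mkdir -p pics
python3 - <<'E'
from plant import status, optics, ctrl
import cv2,numpy as np,pickle
o=status.get_obs(); print({k:np.round(v,3) for k,v in o.items()}, ctrl.grip_point_offset)
d={}
for n in("scene","top"):
    c=optics.read_camera(n); d[n]=c
    cv2.imwrite(f"pics/{n}0.png",cv2.cvtColor(c["img"],cv2.COLOR_RGB2BGR)); print(n,np.round(c["K"],1).tolist(),np.round(c["extrinsics"],3).tolist())
pickle.dump(d,open("cam0.pkl","wb"))
E
```

```text
{'time_s': np.float64(0.0), 'joints': array([-1.446,  0.427,  0.074,  1.607, -0.034,  1.111, -0.067]), 'joint_velocities': array([ 0.   ,  0.   ,  0.001,  0.   ,  0.001,  0.002, -0.002]), 'tau': array([-0.0000e+00, -9.4984e+01,  3.7600e+00, -4.6351e+01,  1.9000e-02,
        1.0000e-02, -0.0000e+00]), 'eef_pos': array([183.074, 649.256, 230.601]), 'orientation': array([-4.300e-01, -3.112e+00,  2.000e-03]), 'contact_force': array([-0.046,  1.174, -0.748]), 'moment': array([-0.023, -0.02 , -0.041]), 'finger_force': np.float64(0.0), 'opening': np.float64(1.0)} -18.700000000000003
scene [[482.0, 0.0, 316.5], [0.0, 482.0, 203.0], [0.0, 0.0, 1.0]] [[0.562, 0.569, -0.6, 1437.146], [0.827, -0.396, 0.399, -623.128], [-0.01, -0.721, -0.693, 1197.273], [0.0, 0.0, 0.0, 1.0]]
top [[465.6, 0.0, 317.5], [0.0, 465.6, 202.0], [0.0, 0.0, 1.0]] [[0.005, -0.989, 0.15, 349.481], [-1.0, -0.004, 0.008, -6.316], [-0.007, -0.15, -0.989, 1276.719], [0.0, 0.0, 0.0, 1.0]]
```

View pics/scene0.png

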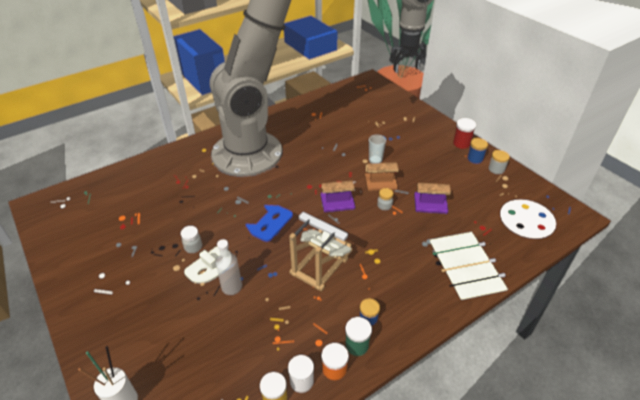

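View pics/top0.png

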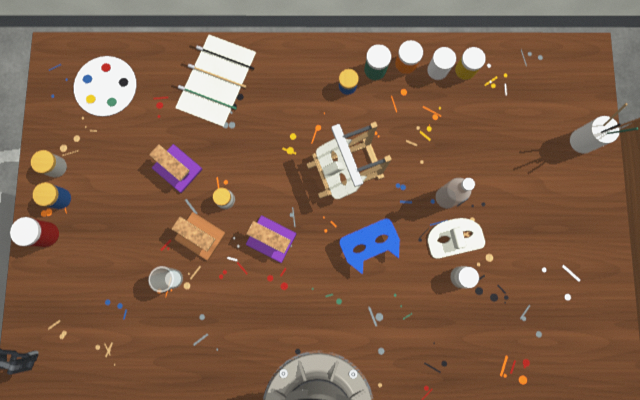

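Candidates: the eared mask is the cream one on the easel at top (340,175), while the blue one at (370,243) is not meant. The rest is the wooden-footed one at (197,235), not the purple ones at (270,238) and (175,165). The round mask is at (457,238), with the bottle at (457,190) and jar_a at (465,277). The tumbler is at (165,279) and jar_b at (223,197).

```bash
cat > h.py <<'E'
import numpy as np,cv2,pickle
def cloud(c):
    h,w=c["range_z"].shape; u,v=np.meshgrid(np.arange(w),np.arange(h)); z=c["range_z"]; K=c["K"]
    P=np.stack([(u-K[0,2])/K[0,0]*z,(v-K[1,2])/K[1,1]*z,z],-1)
    E=c["extrinsics"]; W=P@E[:3,:3].T+E[:3,3]; W[z==0]=np.nan; return W
def proj(c,p):
    E=c["extrinsics"]; q=(np.asarray(p)-E[:3,3])@E[:3,:3]; q=q@c["K"].T; return q[...,:2]/q[...,2:]
def ray(c,uv,h):
    E=c["extrinsics"]; uv=np.atleast_2d(uv).astype(float); d=np.c_[uv,np.ones(len(uv))]@np.linalg.inv(c["K"]).T@E[:3,:3].T
    return E[:3,3]+d*((h-E[2,3])/d[:,2])[:,None]
def crop(c,u0,v0,u1,v1,s,name):
    cv2.imwrite(name,cv2.resize(cv2.cvtColor(c["img"][v0:v1,u0:u1],cv2.COLOR_RGB2BGR),None,fx=s,fy=s,interpolation=cv2.INTER_CUBIC))
E
python3 - <<'E'
from h import *
d=pickle.load(open("cam0.pkl","rb")); t,s=d["top"],d["scene"]
a=cv2.resize(cv2.cvtColor(t["img"][105:300,290:500],cv2.COLOR_RGB2BGR),None,fx=3,fy=3)
b=cv2.resize(cv2.cvtColor(s["img"][205:300,270:370],cv2.COLOR_RGB2BGR),None,fx=3,fy=3)
# montage: easel top, round top, easel scene, rest
def g(c,u,v,w,h): return cv2.resize(cv2.cvtColor(c["img"][v:v+h,u:u+w],cv2.COLOR_RGB2BGR),(400,300),interpolation=cv2.INTER_CUBIC)
cv2.imwrite("pics/m.png",np.vstack([np.hstack([g(t,290,115,120,90),g(t,400,165,120,90+30-30)]),np.hstack([g(s,270,200,100,75+15),g(t,145,190,120,90)])]))
Wt,Ws=cloud(t),cloud(s)
for n,(u,v) in dict(table=(240,330),roundnose=(460,238),roundplate=(437,245),rest=(197,233),mask=(335,180),bar=(347,155),tumb=(165,279),jarb=(222,196),jara=(465,275),bot=(467,184)).items(): print(n,np.round(Wt[v,u],1))
for n,(u,v) in dict(table=(430,350),rest=(382,170),mask=(325,243),bar=(322,226)).items(): print(n,np.round(Ws[v,u],1))
E
```

```text
table [197.1 208.3   1. ]
roundnose [ 441.2 -371.3   51.1]
roundplate [ 425.  -320.6   10.4]
rest [449.  314.4  76.1]
mask [592.3 -42.8  65. ]
bar [632.7 -68.8 173. ]
tumb [330.1 414.6   4.7]
jarb [548.5 256.1  62.5]
jara [ 345.3 -373.6   73.4]
bot [ 556.8 -348.3  200.6]
table [ 1.0496e+03  9.0000e-01 -9.9000e+00]
rest [461.8 311.2  78.3]
mask [ 698.5 -104.6  172.2]
bar [641.3 -75.3 174.5]
```

View pics/m.png

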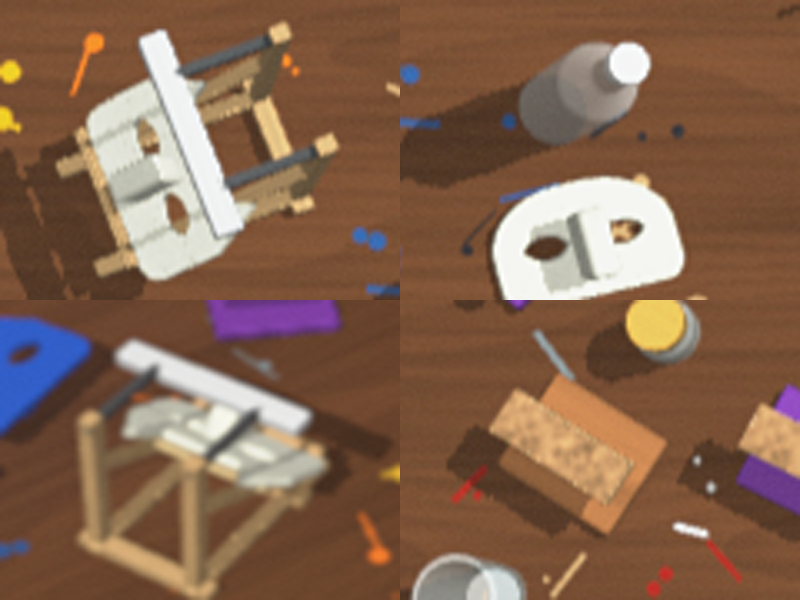

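```bash
cat > m1.py <<'E'
from h import *
np.set_printoptions(suppress=True,precision=2)
d=pickle.load(open("cam0.pkl","rb")); t,s=d["top"],d["scene"]; W=cloud(t)
hsv=cv2.cvtColor(t["img"],cv2.COLOR_RGB2HSV)
def roi(m,u0,v0,u1,v1):
    r=np.zeros_like(m,bool); r[v0:v1,u0:u1]=m[v0:v1,u0:u1]; return r
def rect(m,h):
    v,u=np.nonzero(m); p=ray(t,np.c_[u,v],h)[:,:2]
    r=cv2.minAreaRect(p.astype(np.float32)); return r,len(u),p.mean(0)
z=W[...,2]
print("rest",rect(roi((z>70)&(z<90),165,205,235,265),80))
print("bar",rect(roi(z>160,320,115,375,195),172))
cream=(hsv[...,1]<50)&(hsv[...,2]>110)
m=roi((z>30)&(z<60)&cream,425,215,490,262); print("roundnose depth",rect(m,47), np.nanmean(W[m],0))
m=roi(cream&(z>3)&(z<20),422,212,490,262); 
k=roi(cream&(z>3)&(z<60),422,212,490,262)
cs,_=cv2.findContours(k.astype(np.uint8),cv2.RETR_EXTERNAL,2); c=max(cs,key=cv2.contourArea)[:,0]; print("roundplate",cv2.minAreaRect(ray(t,c,8)[:,:2].astype(np.float32)))
# easel mask: cloud
e=roi(cream&(z>40)&(z<150),310,130,375,205); P=W[e]
c0=None
best=None
rng=np.random.default_rng(0)
for _ in range(500):
    a=P[rng.choice(len(P),3,False)]; n=np.cross(a[1]-a[0],a[2]-a[0]); 
    if np.linalg.norm(n)<500: continue
    n/=np.linalg.norm(n)*np.sign(n[2]); k_=abs((P-a[0])@n)<2.5
    if best is None or k_.sum()>best.sum(): best=k_
Q=P[best]; q=Q.mean(0); n=np.linalg.svd(Q-q)[2][2]; n*=np.sign(n[2])
print("plane",len(P),len(Q),q,n,"tilt",np.degrees(np.arccos(n[2])),"face az",np.degrees(np.arctan2(n[1],n[0])),"rms",((Q-q)@n).std())
np.set_printoptions(suppress=True,precision=1)
for lab,c,ui in(("top",t,(300,120,400,210)),("scene",s,(285,215,365,290))):
    Wc=cloud(c); hh=(Wc-q)@n; u0,v0,u1,v1=ui
    a=Wc[v0:v1,u0:u1].reshape(-1,3); f=(a-q)@n; k=(f>20)&(f<48)&(a[:,2]<140)
    print(lab,"nose pts",k.sum(),a[k].mean(0))
E
python3 m1.py
```

```text
rest (((445.8552551269531, 323.21746826171875), (110.81539154052734, 38.070640563964844), 58.30582809448242), 635, array([445.82, 323.27]))
bar (((633.7125244140625, -87.10220336914062), (155.19000244140625, 106.53425598144531), 3.471384048461914), 819, array([639.85, -77.74]))
roundnose depth (((441.2174377441406, -368.0346374511719), (56.32178497314453, 28.29646873474121), 11.754708290100098), 216, array([ 441.45, -368.5 ])) [ 441.57 -368.98   45.32]
roundplate ((449.56951904296875, -369.02813720703125), (93.76568603515625, 151.85704040527344), 12.929455757141113)
plane 1217 750 [617.8  -42.6   70.65] [-0.18  0.48  0.86] tilt 30.96208197155828 face az 110.59513033737743 rms 1.3074123755499587
top nose pts 174 [613.9 -32.4 106.1]
scene nose pts 301 [549.8 107.    8. ]
```

```bash
cat > m2.py <<'E'
from h import *
np.set_printoptions(suppress=True,precision=2)
import sys
d=pickle.load(open(sys.argv[1] if len(sys.argv)>1 else "cam0.pkl","rb")); t,s=d["top"],d["scene"]
W=cloud(t); hsv=cv2.cvtColor(t["img"],cv2.COLOR_RGB2HSV); z=W[...,2]
b=np.zeros(z.shape,bool); b[115:195,325:370]=((z>163)&(z<182)&(hsv[...,2]>150)&(hsv[...,1]<40))[115:195,325:370]
n,l,st,_=cv2.connectedComponentsWithStats(b.astype(np.uint8)); i=1+st[1:,4].argmax(); v,u=np.nonzero(l==i)
print("bar",cv2.minAreaRect(ray(t,np.c_[u,v],172)[:,:2].astype(np.float32)))
az=np.radians(112.); 
def frame(azd,tilt=30):
    a=np.radians(azd);T=np.radians(tilt);h=np.array([np.cos(a),np.sin(a),0])
    n=h*np.sin(T)+[0,0,np.cos(T)]; x=-h*np.cos(T)+np.array([0,0,np.sin(T)]); return np.stack([x,np.cross(n,x),n],1)
R=frame(113.0); o=np.array([615.,-40,70])
for lab,c,(u0,v0,u1,v1) in(("top",t,(300,120,400,210)),("scene",s,(285,215,365,290))):
    Wc=cloud(c)[v0:v1,u0:u1]; im=c["img"][v0:v1,u0:u1]; hs=cv2.cvtColor(im,cv2.COLOR_RGB2HSV)
    k=(hs[...,1]<60)&(hs[...,2]>100)&(Wc[...,2]>40)&(Wc[...,2]<150)
    L=(Wc[k]-o)@R
    print(lab,len(L),"hist z",np.histogram(L[:,2],np.arange(-20,60,4)))
    pl=abs(L[:,2]-np.median(L[:,2]))<5
    # residual plane tilt
    A=np.c_[L[pl][:,:2],np.ones(pl.sum())]; co=np.linalg.lstsq(A,L[pl][:,2],rcond=None)[0]; print("plane res",co[:2],co[2],"x",np.percentile(L[pl][:,0],[1,99]),"y",np.percentile(L[pl][:,1],[1,99]))
    N=L[(L[:,2]>co[2]+33)&(L[:,2]<co[2]+45)]; print("nosetop",len(N),N.min(0) if len(N) else 0,N.max(0) if len(N) else 0,np.median(N,0)if len(N) else 0, cv2.minAreaRect(N[:,:2].astype(np.float32)) if len(N)>5 else 0)
E
python3 m2.py
```

```text
bar ((632.9561767578125, -67.6563720703125), (159.82955932617188, 23.396127700805664), 20.534147262573242)
top 1233 hist z (array([  5,   1,   9, 132, 604, 265,  11,  11,   5,  18,   6,  11,  12,
        50,  85,   8,   0,   0,   0]), array([-20, -16, -12,  -8,  -4,   0,   4,   8,  12,  16,  20,  24,  28,
        32,  36,  40,  44,  48,  52,  56]))
plane res [ 0.   -0.02] -1.3385861695794998 x [-32.23  70.  ] y [-70.99  76.78]
nosetop 144 [-14.43  -9.19  31.95] [32.93 14.78 41.66] [10.57  3.03 36.93] ((9.0499267578125, 2.9071903228759766), (23.28160285949707, 47.50202941894531), 88.4978256225586)
scene 574 hist z (array([  0,   6,  48, 186, 268,  11,   8,   8,   9,   7,   7,   8,   8,
         0,   0,   0,   0,   0,   0]), array([-20, -16, -12,  -8,  -4,   0,   4,   8,  12,  16,  20,  24,  28,
        32,  36,  40,  44,  48,  52,  56]))
plane res [-0.01 -0.01] -3.5362871136176075 x [-31.9   75.62] y [-69.75  78.04]
nosetop 3 [29.05 -3.24 30.25] [33.29  9.86 31.46] [32.33  5.38 30.34] 0
```

```bash
cat >> h.py <<'E'
from scipy.spatial.transform import Rotation as Ro
np.set_printoptions(suppress=True,precision=2)
def frame(azd,tilt=30):
    a=np.radians(azd);T=np.radians(tilt);h=np.array([np.cos(a),np.sin(a),0])
    n=h*np.sin(T)+[0,0,np.cos(T)]; x=-h*np.cos(T)+np.array([0,0,np.sin(T)]); return np.stack([x,np.cross(n,x),n],1)
def tool(yaz,lean=0,faceaz=0):
    """tool with y level at azimuth yaz, z down, leaned so the hand is toward yaz+90 (mask front) by lean deg"""
    a=np.radians(yaz); y=np.array([np.cos(a),np.sin(a),0]); h=np.array([-np.sin(a),np.cos(a),0]); L=np.radians(lean)
    z=-(h*np.sin(L)+np.array([0,0,np.cos(L)])); return np.stack([np.cross(y,z),y,z],1)
def go(targets,o):
    """targets: list of (grip point xyz, R); prints shifts (m) & turns (deg) in current tool axes"""
    R0=Ro.from_rotvec(o["orientation"]).as_matrix(); p0=o["eef_pos"]
    for g,R in targets:
        p=np.asarray(g)+18.7*R[:,2]
        print("shift",np.round((p-p0)@R0/1000,4),"turn",np.round(Ro.from_matrix(R0.T@R).as_rotvec(degrees=True),2),"tcp",p)
E
python3 - <<'E'
from h import *
from plant import status
R=frame(113.0); o=np.array([615.,-40,70]); F=frame(110.6)
N=o+R@[8.5,2.9,20.7]; chin=o+R@[-32.2,2.9,-9.3]; print("nose pt",N)
seat=N-30*F[:,2]; print("seat est",seat, "expected z",45+40*.5)
bar=np.array([632.96,-67.66,156]); h=np.array([np.cos(np.radians(110.5)),np.sin(np.radians(110.5)),0]); front=bar+11*h
print("bar front",front,"in board frame from seat",(front-seat)@F, "h-dist",(front-seat)@h)
for lean in(30,40,45,50):
  T=tool(20.6,lean); g=N
  # hand section in tool x,z relative to bar front edge/top front edge
  for P in(front,front+[0,0,16]): print(lean,"bar edge in tool (x,z rel grip)",((P-g)@T))
go([(N+50*F[:,2],tool(20.6,30))],status.get_obs())
E
```

```text
nose pt [616.5  -36.12  92.18]
seat est [621.78 -50.16  66.2 ] expected z 65.0
bar front [629.11 -57.36 156.  ] in board frame from seat [52.97  4.33 73.11] h-dist -9.310535799350903
30 bar edge in tool (x,z rel grip) [-52.97   4.33 -43.11]
30 bar edge in tool (x,z rel grip) [-60.97   4.33 -56.97]
40 bar edge in tool (x,z rel grip) [-59.65   4.33 -33.26]
40 bar edge in tool (x,z rel grip) [-69.94   4.33 -45.52]
45 bar edge in tool (x,z rel grip) [-62.33   4.33 -27.93]
45 bar edge in tool (x,z rel grip) [-73.64   4.33 -39.25]
50 bar edge in tool (x,z rel grip) [-64.52   4.33 -22.4 ]
50 bar edge in tool (x,z rel grip) [-76.78   4.33 -32.68]
shift [-0.59 -0.53  0.11] turn [ 13.98 -27.72  52.4 ] tcp [611.   -21.47 119.28]
```

Run:
```python
from h import *
from plant import status
N=np.array([616.5,-36.1,92.2]); h=np.array([np.cos(np.radians(110.6)),np.sin(np.radians(110.6)),0]); T=tool(20.6,36)
go([(N-90*T[:,2]+100*h+[0,0,60],T),(N-90*T[:,2],T)],status.get_obs())
```

```text
shift [-0.52 -0.43  0.02] turn [ 16.78 -33.26  51.84] tcp [566.57  96.74 209.88]
shift [-0.58 -0.51  0.08] turn [ 16.78 -33.26  51.84] tcp [601.75   3.13 149.88]
```

drive_tool(
  moves=[
    [-1,-0.13,-0.11,0.005,4,-8,13],
    [-1,-0.26,-0.215,0.01,8,-16,26],
    [-1,-0.39,-0.32,0.015,12,-25,39],
    [-1,-0.52,-0.43,0.02,16.78,-33.26,51.84],
    [-1,-0.52,-0.43,0.02,16.78,-33.26,51.84],
    [-1,-0.52,-0.43,0.02,16.78,-33.26,51.84],
    [-1,-0.52,-0.43,0.02,16.78,-33.26,51.84],
    [-1,-0.52,-0.43,0.02,16.78,-33.26,51.84],
    [-1,-0.52,-0.43,0.02,16.78,-33.26,51.84],
    [-1,-0.52,-0.43,0.02,16.78,-33.26,51.84],
    [-1,-0.52,-0.43,0.02,16.78,-33.26,51.84],
    [-1,-0.52,-0.43,0.02,16.78,-33.26,51.84],
    [-1,-0.52,-0.43,0.02,16.78,-33.26,51.84],
    [-1,-0.52,-0.43,0.02,16.78,-33.26,51.84],
  ],
  squeeze=35,
)

```text
time_s: 1.85
eef_pos: [566.6, 95.9, 211.1]
orientation: [1.47, 2.126, -0.476]
contact_force: [0.3, -0.0, -0.4]
opening: 0.998
finger_force: 0.0
```

```bash
sed -i 's/p0)@R0\/1000,4)/p0)@R0,1)/' h.py; sed -i 's/shift (m)/shift mm/' h.py
cat > n1.py <<'E'
from h import *
from plant import status
N=np.array([616.5,-36.1,92.2]); h=np.array([np.cos(np.radians(110.6)),np.sin(np.radians(110.6)),0]); T=tool(20.6,36)
o=status.get_obs(); print(o["eef_pos"],o["time_s"],o["joints"])
go([(N-90*T[:,2],T),(N,T)],o)
E
python3 n1.py
```

```text
[566.63  95.91 211.09] 1.85 [-1.1   0.4   0.6   1.95  0.47  1.02 -0.45]
shift [-44.4   0.  107.8] turn [ 0.07 -0.07  0.08] tcp [601.75   3.13 149.88]
shift [-44.5  -0.1 197.8] turn [ 0.07 -0.07  0.08] tcp [620.37 -46.39  77.07]
```

drive_tool(
  moves=[
    [-1,-0.022,0,0.053,0,0,0],
    [-1,-0.0444,0,0.107,0,0,0],
    [-1,-0.0444,0,0.13,0,0,0],
    [-1,-0.0444,0,0.15,0,0,0],
    [-1,-0.0444,0,0.17,0,0,0],
    [-1,-0.0444,0,0.185,0,0,0],
    [-1,-0.0444,0,0.195,0,0,0],
    [-1,-0.0444,0,0.195,0,0,0],
  ],
)

```text
time_s: 2.85
eef_pos: [619.8, -46.2, 79.2]
orientation: [1.471, 2.125, -0.478]
contact_force: [-0.4, 0.7, -0.8]
opening: 1.001
finger_force: 0.0
```

```bash
python3 n1.py
python3 - <<'E'
from h import *
from plant import optics
d={n:optics.read_camera(n) for n in("scene","top")}; pickle.dump(d,open("cam1.pkl","wb"))
def g(c,u,v,w,h): return cv2.resize(cv2.cvtColor(c["img"][v:v+h,u:u+w],cv2.COLOR_RGB2BGR),(400,300),interpolation=cv2.INTER_CUBIC)
cv2.imwrite("pics/g1.png",np.hstack([g(d["scene"],260,180,120,90),g(d["top"],280,115,120,90)]))
E
```

```text
[619.8  -46.22  79.19] 2.85 [-0.83  0.63  0.61  2.03  0.51  0.61 -0.39]
shift [  1.    0.5 -88.1] turn [-0.01 -0.04  0.  ] tcp [601.75   3.13 149.88]
shift [1.  0.5 1.9] turn [-0.01 -0.04  0.  ] tcp [620.37 -46.39  77.07]
```

View pics/g1.png

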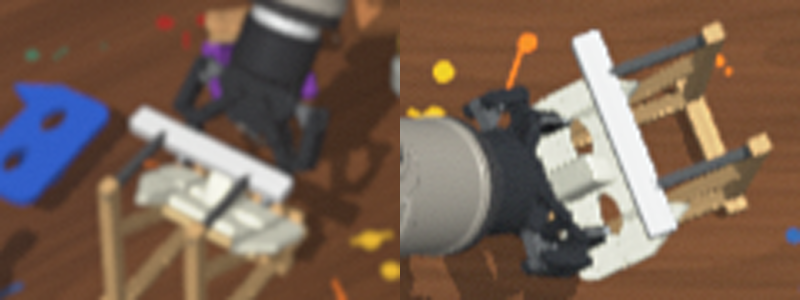

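Run:
```python
from h import *
from plant import status
d=pickle.load(open("cam1.pkl","rb")); o=status.get_obs(); R=Ro.from_rotvec(o["orientation"]).as_matrix(); p=o["eef_pos"]
sc=np.array([400/120,300/90])
for n,off,xo in(("scene",(260,180),0),("top",(280,115),400)):
    for l,q in(("tcp",[0,0,0]),("grip",[0,0,-18.7]),("tipL",[0,45,-13]),("tipR",[0,-45,-13]),("bodycorner",[-40,0,-73]),("body front",[40,0,-73])):
        print(n,l,(proj(d[n],p+R@q)-off)*sc+[xo,0])
    print("N",(proj(d[n],np.array([616.5,-36.1,92.2]))-off)*sc+[xo,0])
```

```text
scene tcp [220.08 196.54]
scene grip [226.8  178.36]
scene tipL [265.32 204.55]
scene tipR [185.19 163.79]
scene bodycorner [226.89 127.92]
scene body front [265.21 122.21]
N [226.36 180.81]
top tcp [587.54 178.37]
top grip [574.98 178.89]
top tipL [558.67 126.22]
top tipR [599.23 231.8 ]
top bodycorner [577.94 158.5 ]
top body front [496.86 201.7 ]
N [575.76 179.3 ]
```

drive_tool(
  moves=[
    [1,0,0,0,0,0,0],
    [1,0,0,0,0,0,0],
    [1,0,0,0,0,0,0],
    [1,0,0,0,0,0,0],
    [1,0,0,0,0,0,0],
    [1,0,0,0,0,0,0],
    [1,0,0,0,0,0,0],
    [1,0,0,0,0,0,0],
  ],
)

```text
time_s: 3.95
eef_pos: [620.1, -45.9, 79.7]
orientation: [1.471, 2.125, -0.476]
contact_force: [-3.2, 2.7, 5.1]
opening: 0.277
finger_force: 34.7
```

Run:
```python
from h import *
from plant import status
F=frame(110.6); h=np.array([np.cos(np.radians(110.6)),np.sin(np.radians(110.6)),0]); 
o=status.get_obs(); R=Ro.from_rotvec(o["orientation"]).as_matrix(); print(o["eef_pos"],o["contact_force"],o["opening"],o["finger_force"])
a=25*F[:,2]; b=a+130*h; c=b+[0,0,70]
for q in(a,b,c): print(q@R)
```

```text
[620.07 -45.89  79.71] [-3.15  2.71  5.1 ] 0.27747407028481746 34.6869957447052
[ -2.59   0.02 -24.87]
[ 102.67    0.06 -101.17]
[  61.58    0.12 -157.84]
```

drive_tool(
  moves=[
    [1,-0.0008,0,-0.008,0,0,0],
    [1,-0.0017,0,-0.0165,0,0,0],
    [1,-0.0026,0,-0.0249,0,0,0],
    [1,0.015,0,-0.038,0,0,0],
    [1,0.045,0,-0.0595,0,0,0],
    [1,0.075,0,-0.081,0,0,0],
    [1,0.1027,0,-0.1012,0,0,0],
    [1,0.085,0,-0.125,0,0,0],
    [1,0.0616,0,-0.158,0,0,0],
    [1,0.0616,0,-0.158,0,0,0],
  ],
  squeeze=45,
)

```text
time_s: 5.2
eef_pos: [570.2, 89.2, 173.3]
orientation: [1.472, 2.125, -0.471]
contact_force: [0.4, -0.3, -1.7]
opening: 0.271
finger_force: 44.6
```

Run:
```python
from h import *
from plant import status,optics
o=status.get_obs(); print(o["eef_pos"],o["contact_force"],o["opening"],o["finger_force"])
T=tool(58.3,6); g=np.array([445.9,323.2,80+33.]); 
go([(g+[25,-50,110],T),(g+[0,0,60],T)],o)
d={n:optics.read_camera(n) for n in("scene","top")}; pickle.dump(d,open("cam2.pkl","wb"))
def gg(c,u,v,w,h): return cv2.resize(cv2.cvtColor(c["img"][v:v+h,u:u+w],cv2.COLOR_RGB2BGR),(400,300),interpolation=cv2.INTER_CUBIC)
cv2.imwrite("pics/g2.png",np.hstack([gg(d["scene"],260,180,120,90),gg(d["top"],270,115,120,90)]))
```

```text
[570.24  89.24 173.3 ] [ 0.37 -0.3  -1.72] 0.2708009123048801 44.58227813243866
shift [ 148.4  -26.7 -145.7] turn [-13.36  28.82 -35.63] tcp [472.56 272.17 204.4 ]
shift [ 222.8  -32.7 -137.7] turn [-13.36  28.82 -35.63] tcp [447.56 322.17 154.4 ]
```

View pics/g2.png

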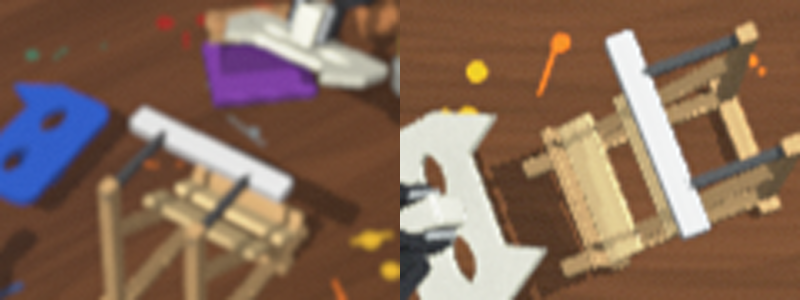

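```bash
cat > inhand.py <<'E'
from h import *
def planefit(L,tol=2.5,seed=0):
    rng=np.random.default_rng(seed); best=None
    for _ in range(800):
        a=L[rng.choice(len(L),3,False)]; n=np.cross(a[1]-a[0],a[2]-a[0]); m=np.linalg.norm(n)
        if m<400: continue
        n/=m; k=abs((L-a[0])@n)<tol
        if best is None or k.sum()>best.sum(): best=k
    Q=L[best]; q=Q.mean(0); n=np.linalg.svd(Q-q,full_matrices=False)[2][2]; return best,q,n
def inhand(c,o,lab,fore=70):
    """cream points near the tool, in tool axes: plate normal, outline"""
    W=cloud(c); hs=cv2.cvtColor(c["img"],cv2.COLOR_RGB2HSV); R=Ro.from_rotvec(o["orientation"]).as_matrix()
    L=(W-o["eef_pos"])@R
    k=(hs[...,1]<60)&(hs[...,2]>110)&(abs(L[...,0])<95)&(abs(L[...,1])<95)&(L[...,2]>-20)&(L[...,2]<30)
    L=L[k]; b,q,n=planefit(L); n*=-np.sign(n[2]); P=L[b]
    print(lab,len(L),len(P),"plate pt",q,"normal in tool",n,"pitch deg",np.degrees(np.arctan2(n[0],-n[2])),"roll",np.degrees(np.arctan2(n[1],-n[2])))
    print("  x",np.percentile(P[:,0],[.5,99.5]),"y",np.percentile(P[:,1],[.5,99.5]), "z at axis",q[2]-(n[0]*-q[0]+n[1]*-q[1])/n[2])
    return P
if __name__=="__main__":
    from plant import status
    d=pickle.load(open("cam2.pkl","rb")); o=status.get_obs()
    P=inhand(d["top"],o,"top"); P=inhand(d["scene"],o,"scene")
    # board
    R=frame(110.6); s0=np.array([621.8,-50.2,66.2])
    for n,(u0,v0,u1,v1) in(("top",(300,120,375,205)),("scene",(285,215,365,290))):
        c=d[n]; Wc=cloud(c)[v0:v1,u0:u1]; hs=cv2.cvtColor(c["img"],cv2.COLOR_RGB2HSV)[v0:v1,u0:u1]
        L=((Wc-s0)@R).reshape(-1,3); hs=hs.reshape(-1,3)
        k=(abs(L[:,2])<7)&(abs(L[:,0])<60)&(abs(L[:,1])<75)&(hs[:,2]>100)&(hs[:,1]>40); A=L[k]
        b,q,nn=planefit(A); nn*=np.sign(nn[2]); print(n,"slats",k.sum(),b.sum(),q,nn); B=A[b]
        for x0,x1 in((-40,-10),(15,47)):
            Q=B[(B[:,0]>x0)&(B[:,0]<x1)]; print("  slat",len(Q),"z",Q[:,2].mean(),"x",np.percentile(Q[:,0],[1,99]),"y",np.percentile(Q[:,1],[1,99]),cv2.minAreaRect(Q[:,:2].astype(np.float32)) if len(Q)>9 else 0)
        kl=(L[:,2]>9)&(L[:,2]<22)&(L[:,0]>-65)&(L[:,0]<-25)&(abs(L[:,1])<80)&(hs[:,1]>40); Q=L[kl]
        print("  lip",len(Q),"z",np.percentile(Q[:,2],[5,50,95]) if len(Q) else 0,cv2.minAreaRect(Q[:,:2].astype(np.float32)) if len(Q)>9 else 0)
        print("  x hist of slat-plane",np.histogram(B[:,0],np.arange(-60,61,5)))
E
python3 inhand.py
```

```text
top 1340 998 plate pt [-10.13  -4.28   6.43] normal in tool [-0.11 -0.   -0.99] pitch deg -6.233687856121471 roll -0.11353789923816725
  x [-59.74  42.28] y [-73.98  74.29] z at axis 5.31144723461348
scene 499 327 plate pt [-9.63  6.65  7.13] normal in tool [-0.11 -0.   -0.99] pitch deg -6.372198588287421 roll -0.21655128776873894
  x [-61.    42.51] y [-73.1   76.47] z at axis 6.082442181144933
top slats 712 463 [-15.96   4.83  -0.2 ] [-0.01 -0.02  1.  ]
  slat 315 z -0.320529876019761 x [-39.65 -11.  ] y [-54.23  62.44] ((-25.216188430786133, 4.4047698974609375), (29.39262580871582, 119.66924285888672), 0.004696473479270935)
  slat 104 z 0.3880334338392035 x [15.07 24.03] y [-52.45  62.99] ((19.494050979614258, 5.257205963134766), (8.647684097290039, 118.10772705078125), 0.709780752658844)
  lip 161 z [10.14 14.84 18.7 ] ((-44.63825607299805, 3.483684539794922), (12.650667190551758, 118.63612365722656), 1.2420083284378052)
  x hist of slat-plane (array([ 0,  0,  0, 35, 55, 61, 49, 57, 43, 50,  1,  0,  0,  0,  8, 52, 52,
        0,  0,  0,  0,  0,  0,  0]), array([-60, -55, -50, -45
[... 230 characters left out ...]
-53.02  64.18] ((-25.129188537597656, 5.227237701416016), (29.21211814880371, 119.69564056396484), 0.48206695914268494)
  slat 146 z -2.2616341255479244 x [16.78 46.77] y [-52.92  66.46] ((31.158769607543945, 6.322975158691406), (122.55767822265625, 31.33697509765625), 89.0848388671875)
  lip 57 z [ 9.42 12.27 15.56] ((-42.173763275146484, 6.847866058349609), (15.232847213745117, 115.92218780517578), 3.6421024799346924)
  x hist of slat-plane (array([ 0,  0,  5, 26, 16, 17, 20, 25, 16, 22, 12,  2,  0,  0,  7, 15, 23,
       18, 21, 21, 34, 23,  3,  0]), array([-60, -55, -50, -45, -40, -35, -30, -25, -20, -15, -10,  -5,   0,
         5,  10,  15,  20,  25,  30,  35,  40,  45,  50,  55,  60]))
```

```bash
cat > n2.py <<'E'
from h import *
from plant import status
o=status.get_obs(); T=tool(58.3,6.2); U=np.array([3.4,.5,13.3])
C=np.array([445.9,323.2,80])
def tgt(dz,off=(0,0,0)): p=C+[0,0,dz]+np.array(off)-T@U; return (p-18.7*T[:,2],T)
print(o["eef_pos"],o["contact_force"],o["opening"])
go([tgt(90,(25,-50,0)),tgt(40),tgt(5),tgt(0)],o)
E
python3 n2.py
```

```text
[569.22  88.58 171.  ] [-0.65  0.01 -1.57] 0.2750610998956064
shift [ 159.2  -26.  -130.7] turn [-13.61  28.62 -35.53] tcp [472.29 271.75 183.59]
shift [ 233.5  -31.8 -122.8] turn [-13.61  28.62 -35.53] tcp [447.29 321.75 133.59]
shift [254.  -31.9 -94.5] turn [-13.61  28.62 -35.53] tcp [447.29 321.75  98.59]
shift [257.  -31.9 -90.4] turn [-13.61  28.62 -35.53] tcp [447.29 321.75  93.59]
```

drive_tool(
  moves=[
    [1,0.01,0,-0.03,-2,4,-5],
    [1,0.04,-0.004,-0.06,-4,8,-10],
    [1,0.07,-0.01,-0.085,-6,12,-15],
    [1,0.1,-0.016,-0.11,-8,17,-21],
    [1,0.13,-0.021,-0.125,-11,23,-28],
    [1,0.1592,-0.026,-0.1307,-13.61,28.62,-35.53],
    [1,0.1592,-0.026,-0.1307,-13.61,28.62,-35.53],
    [1,0.18,-0.028,-0.1285,-13.61,28.62,-35.53],
    [1,0.2,-0.029,-0.1265,-13.61,28.62,-35.53],
    [1,0.22,-0.031,-0.124,-13.61,28.62,-35.53],
    [1,0.2335,-0.0318,-0.1228,-13.61,28.62,-35.53],
    [1,0.2335,-0.0318,-0.1228,-13.61,28.62,-35.53],
    [1,0.2335,-0.0318,-0.1228,-13.61,28.62,-35.53],
    [1,0.2335,-0.0318,-0.1228,-13.61,28.62,-35.53],
  ],
)

```text
time_s: 7.05
eef_pos: [448.6, 320.3, 134.1]
orientation: [0.832, 2.92, -0.046]
contact_force: [0.3, 0.1, -1.0]
opening: 0.273
finger_force: 44.5
```

```bash
python3 n2.py
python3 - <<'E'
from inhand import *
from plant import status,optics
d={n:optics.read_camera(n) for n in("scene","top")}; pickle.dump(d,open("cam3.pkl","wb")); o=status.get_obs()
for n in d: inhand(d[n],o,n)
E
```

```text
[448.61 320.26 134.1 ] [ 0.29  0.15 -1.03] 0.27261178556861904
shift [-50.8 -28.7 -44.2] turn [-0.02  0.05 -0.12] tcp [472.29 271.75 183.59]
shift [2.  0.6 0.3] turn [-0.02  0.05 -0.12] tcp [447.29 321.75 133.59]
shift [ 5.8  0.6 35.1] turn [-0.02  0.05 -0.12] tcp [447.29 321.75  98.59]
shift [ 6.3  0.6 40.1] turn [-0.02  0.05 -0.12] tcp [447.29 321.75  93.59]
scene 614 345 plate pt [-6.07 -3.57  8.8 ] normal in tool [-0.11 -0.01 -0.99] pitch deg -6.097420751145291 roll -0.32762747301722533
  x [-60.82  44.69] y [-75.67  71.6 ] z at axis 8.132179655453527
top 1089 756 plate pt [ -9.08 -20.     7.61] normal in tool [-0.1  0.  -1. ] pitch deg -5.586359302153962 roll 0.18951290007166355
  x [-58.22  44.41] y [-75.48  71.77] z at axis 6.78314007966763
```

drive_tool(
  moves=[
    [1,0.002,0.002,0.012,0,0,0],
    [1,0.003,0.0023,0.022,0,0,0],
    [1,0.004,0.0023,0.03,0,0,0],
    [1,0.0041,0.0023,0.034,0,0,0],
    [1,0.0043,0.0023,0.036,0,0,0],
    [1,0.0043,0.0023,0.036,0,0,0],
    [1,0.0043,0.0023,0.036,0,0,0],
  ],
)

```text
time_s: 8.02
eef_pos: [449.1, 322.8, 97.6]
orientation: [0.831, 2.921, -0.046]
contact_force: [0.1, 0.2, -1.1]
opening: 0.276
finger_force: 44.5
```

```bash
python3 n2.py
python3 - <<'E'
from inhand import *
from plant import status,optics
d={n:optics.read_camera(n) for n in("scene","top")}; pickle.dump(d,open("cam3.pkl","wb")); o=status.get_obs()
def gg(c,u,v,w,h): return cv2.resize(cv2.cvtColor(c["img"][v:v+h,u:u+w],cv2.COLOR_RGB2BGR),(400,300),interpolation=cv2.INTER_CUBIC)
cv2.imwrite("pics/g3.png",np.hstack([gg(d["scene"],330,125,120,90),gg(d["top"],140,180,120,90)]))
E
```

```text
[449.08 322.85  97.59] [ 0.14  0.25 -1.1 ] 0.2762049999020084
shift [-55.7 -31.3 -80.4] turn [-0.04  0.03 -0.06] tcp [472.29 271.75 183.59]
shift [ -3.   -1.9 -35.9] turn [-0.04  0.03 -0.06] tcp [447.29 321.75 133.59]
shift [ 0.8 -1.9 -1.1] turn [-0.04  0.03 -0.06] tcp [447.29 321.75  98.59]
shift [ 1.4 -1.9  3.9] turn [-0.04  0.03 -0.06] tcp [447.29 321.75  93.59]
```

View pics/g3.png

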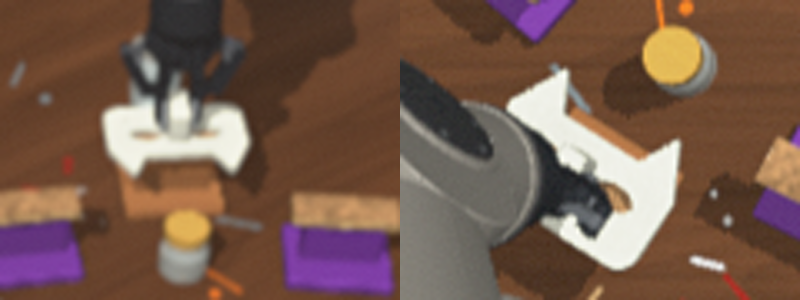

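drive_tool(
  moves=[
    [1,0,0,0.0015,0,0,0],
    [1,0,0,0.003,0,0,0],
    [1,0,0,0.003,0,0,0],
    [1,0,0,0.003,0,0,0],
  ],
)

```text
time_s: 8.62
eef_pos: [449.3, 322.7, 94.8]
orientation: [0.831, 2.921, -0.046]
contact_force: [-1.4, -1.0, 9.1]
opening: 0.275
finger_force: 46.0
```

drive_tool(
  moves=[
    [1,0,0,-0.0008,0,0,0],
    [1,0,0,-0.0008,0,0,0],
    [0.4,0,0,-0.0008,0,0,0],
    [0.3,0,0,-0.0008,0,0,0],
    [0.1,0,0,-0.0008,0,0,0],
    [-0.2,0,0,-0.0008,0,0,0],
    [-0.2,0,0,-0.0008,0,0,0],
    [-0.2,0,0,-0.0008,0,0,0],
  ],
)

```text
time_s: 9.62
eef_pos: [449.2, 322.6, 95.2]
orientation: [0.831, 2.921, -0.047]
contact_force: [-0.0, 0.7, 0.9]
opening: 0.599
finger_force: 0.0
```

Run:
```python
from inhand import *
from plant import status,optics
o=status.get_obs();c=optics.read_camera("scene"); W=cloud(c); hs=cv2.cvtColor(c["img"],cv2.COLOR_RGB2HSV)
k=(hs[...,1]<60)&(hs[...,2]>110)&(abs(W[...,2]-90)<20)&(np.hypot(W[...,0]-446,W[...,1]-323)<95)
b,q,n=planefit(W[k]); print(k.sum(),b.sum(),q,n*np.sign(n[2]),o["contact_force"])
```

```text
575 307 [455.13 314.32  86.92] [ 0. -0.  1.] [-0.01  0.68  0.88]
```

Level and balanced. Retreat along the tool axis, opening no further until clear.

drive_tool(
  moves=[
    [-0.2,0,0,-0.01,0,0,0],
    [-0.2,0,0,-0.03,0,0,0],
    [-0.2,0,0,-0.06,0,0,0],
    [-0.5,0,0,-0.1,0,0,0],
    [-1,0,0,-0.15,0,0,0],
    [-1,0,0,-0.15,0,0,0],
  ],
)

```text
time_s: 10.42
eef_pos: [436.4, 332.7, 248.6]
orientation: [0.831, 2.919, -0.037]
contact_force: [-0.9, 0.8, 0.7]
opening: 1.0
finger_force: 0.0
```

Run:
```python
from inhand import *
from plant import status,optics
o=status.get_obs();c=optics.read_camera("scene"); W=cloud(c); hs=cv2.cvtColor(c["img"],cv2.COLOR_RGB2HSV)
k=(hs[...,1]<60)&(hs[...,2]>110)&(abs(W[...,2]-90)<20)&(np.hypot(W[...,0]-446,W[...,1]-323)<95)
b,q,n=planefit(W[k]); print(k.sum(),b.sum(),q,n*np.sign(n[2]),o["contact_force"])
a=np.radians(58.3); x=np.array([np.sin(a),-np.cos(a)]); y=np.array([np.cos(a),np.sin(a)])
cs,_=cv2.findContours(k.astype(np.uint8),cv2.RETR_EXTERNAL,2); p=ray(c,max(cs,key=cv2.contourArea)[:,0],88)[:,:2]-[445.9,323.2]
print("mask x",(p@x).min(),(p@x).max(),"y",(p@y).min(),(p@y).max())
R=tool(102.6,6); N=np.array([442.5,-370.2,33.])
go([(N+[0,40,160],R),(N+[0,0,80],R),(N,R)],o); print(R, o["joints"])
```

```text
620 354 [451.6  317.45  86.14] [-0.01  0.01  1.  ] [-0.9   0.8   0.73]
mask x -38.840264143400745 72.59056756859594 y -76.06560141952598 74.42225004328274
shift [-345.6 -559.5  109.3] turn [ -4.43   0.37 -44.13] tcp [ 444.41 -329.77  174.4 ]
shift [-357.8 -594.   191. ] turn [ -4.43   0.37 -44.13] tcp [ 444.41 -369.77   94.4 ]
shift [-349.1 -594.5  270.5] turn [ -4.43   0.37 -44.13] tcp [ 444.41 -369.77   14.4 ]
[[-0.97 -0.22  0.1 ]
 [-0.22  0.98  0.02]
 [-0.1   0.   -0.99]] [-1.08  0.18  0.29  1.92  0.06  1.02  0.18]
```

drive_tool(
  moves=[
    [-1,-0.04,-0.04,0.0,-0.3,0,-3],
    [-1,-0.08,-0.08,0.0,-0.7,0,-7],
    [-1,-0.12,-0.122,0.005,-1,0,-11],
    [-1,-0.16,-0.163,0.01,-1.4,0,-15],
    [-1,-0.2,-0.204,0.015,-1.8,0,-19],
    [-1,-0.238,-0.244,0.02,-2.2,0,-23],
    [-1,-0.27,-0.29,0.025,-2.5,0.1,-26],
    [-1,-0.29,-0.335,0.035,-2.8,0.1,-29],
    [-1,-0.305,-0.38,0.045,-3.1,0.2,-32],
    [-1,-0.32,-0.425,0.055,-3.4,0.2,-35],
    [-1,-0.33,-0.47,0.065,-3.8,0.3,-38],
    [-1,-0.34,-0.515,0.08,-4.1,0.3,-41],
    [-1,-0.3456,-0.5595,0.09,-4.43,0.37,-44.13],
    [-1,-0.3456,-0.5595,0.1093,-4.43,0.37,-44.13],
    [-1,-0.3456,-0.5595,0.1093,-4.43,0.37,-44.13],
    [-1,-0.3456,-0.5595,0.1093,-4.43,0.37,-44.13],
  ],
)

```text
time_s: 12.48
eef_pos: [443.4, -330.6, 173.8]
orientation: [-0.335, 3.024, 0.011]
contact_force: [0.6, -0.5, -0.1]
opening: 0.997
finger_force: 0.0
```

```bash
cat > n3.py <<'E'
from h import *
from plant import status
o=status.get_obs(); print(o["eef_pos"],o["joints"],o["contact_force"])
R=tool(102.6,6); N=np.array([442.5,-370.2,33.]); go([(N+[0,0,80],R),(N,R)],o)
E
python3 n3.py
```

```text
[ 443.42 -330.63  173.76] [ 0.01  0.3   0.67  2.02 -0.35  0.85  2.67] [ 0.59 -0.47 -0.07]
shift [ 15.5 -38.1  78.4] turn [-0.22 -0.3   0.07] tcp [ 444.41 -369.77   94.4 ]
shift [ 23.4 -37.8 158. ] turn [-0.22 -0.3   0.07] tcp [ 444.41 -369.77   14.4 ]
```

drive_tool(
  moves=[
    [-1,0.005,-0.012,0.02,0,0,1.5],
    [-1,0.01,-0.025,0.045,0,0,3],
    [-1,0.0155,-0.038,0.078,0,0,3],
    [-1,0.0155,-0.038,0.078,0,0,3],
    [-1,0.0155,-0.038,0.078,0,0,3],
  ],
)

```text
time_s: 13.1
eef_pos: [444.5, -370.4, 95.9]
orientation: [-0.255, 3.031, 0.013]
contact_force: [-0.6, 0.4, 0.6]
opening: 0.996
finger_force: 0.0
```

```bash
python3 n3.py
python3 - <<'E'
from plant import optics; from h import *
c=optics.read_camera("top"); d=optics.read_camera("scene"); pickle.dump({"top":c,"scene":d},open("cam4.pkl","wb"))
def gg(c,u,v,w,h): return cv2.resize(cv2.cvtColor(c["img"][v:v+h,u:u+w],cv2.COLOR_RGB2BGR),(400,300),interpolation=cv2.INTER_CUBIC)
cv2.imwrite("pics/g4.png",np.hstack([gg(d,150,190,120,90),gg(c,390,170,160,120)]))
E
```

```text
[ 444.47 -370.37   95.93] [ 0.27  0.43  0.44  2.01 -0.4   0.71  2.71] [-0.59  0.44  0.58]
shift [0.1 0.6 1.5] turn [-0.28 -0.23 -2.96] tcp [ 444.41 -369.77   94.4 ]
shift [ 8.2  0.6 81.1] turn [-0.28 -0.23 -2.96] tcp [ 444.41 -369.77   14.4 ]
```

View pics/g4.png

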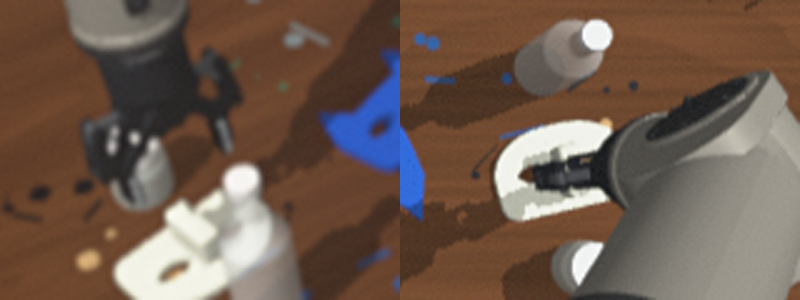

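drive_tool(
  moves=[
    [-1,0.0025,0.0006,0.02,0,0,0],
    [-1,0.0045,0.0006,0.04,0,0,0],
    [-1,0.0045,0.0006,0.04,0,0,0],
  ],
)

```text
time_s: 13.58
eef_pos: [443.4, -369.3, 54.4]
orientation: [-0.256, 3.032, 0.015]
contact_force: [-0.3, 0.4, 0.0]
opening: 0.996
finger_force: 0.0
```

```bash
python3 n3.py
```

```text
[ 443.41 -369.31   54.43] [ 0.36  0.48  0.34  2.03 -0.4   0.62  2.72] [-0.26  0.36  0.03]
shift [ -4.9  -0.6 -39.7] turn [-0.21 -0.31 -2.93] tcp [ 444.41 -369.77   94.4 ]
shift [ 3.1 -0.7 39.9] turn [-0.21 -0.31 -2.93] tcp [ 444.41 -369.77   14.4 ]
```

drive_tool(
  moves=[
    [-1,0.0015,-0.0006,0.015,0,0,1.5],
    [-1,0.0025,-0.0007,0.03,0,0,3],
    [-1,0.003,-0.0007,0.037,0,0,3.5],
    [-1,0.003,-0.0007,0.037,0,0,3.5],
  ],
)

```text
time_s: 14.08
eef_pos: [443.8, -370.5, 16.6]
orientation: [-0.162, 3.039, 0.02]
contact_force: [-0.8, -0.7, -0.4]
opening: 0.999
finger_force: 0.0
```

```bash
python3 n3.py
```

```text
[ 443.8  -370.47   16.62] [ 0.38  0.55  0.31  2.04 -0.45  0.55  2.71] [-0.81 -0.65 -0.44]
shift [ -8.3   1.2 -77.3] turn [-0.23 -0.32 -6.5 ] tcp [ 444.41 -369.77   94.4 ]
shift [-0.5  0.6  2.3] turn [-0.23 -0.32 -6.5 ] tcp [ 444.41 -369.77   14.4 ]
```

drive_tool(
  moves=[
    [1,0,0,0,0,0,0],
    [1,0,0,0,0,0,0],
    [1,0,0,0,0,0,0],
    [1,0,0,0,0,0,0],
    [1,0,0,0,0,0,0],
    [1,0,0,0,0,0,0],
    [1,0,0,0,0,0,0],
    [1,0,0,0,0,0,0],
  ],
  squeeze=45,
)

```text
time_s: 15.08
eef_pos: [444.4, -370.9, 17.8]
orientation: [-0.162, 3.037, 0.018]
contact_force: [-0.9, 0.2, 6.3]
opening: 0.292
finger_force: 41.5
```

```bash
python3 n3.py
```

```text
[ 444.44 -370.92   17.81] [ 0.38  0.55  0.31  2.04 -0.45  0.55  2.71] [-0.85  0.23  6.27]
shift [ -7.8   1.6 -76.2] turn [-0.3  -0.23 -6.47] tcp [ 444.41 -369.77   94.4 ]
shift [0.2 1.1 3.4] turn [-0.3  -0.23 -6.47] tcp [ 444.41 -369.77   14.4 ]
```

```bash
cat > n4.py <<'E'
from h import *
from plant import status
o=status.get_obs(); print(o["eef_pos"],o["joints"],o["contact_force"],o["opening"])
F=frame(110.6); seat=np.array([621.8,-50.2,66.2])+F@[0,4.7,-.8]; h=np.array([np.cos(np.radians(110.6)),np.sin(np.radians(110.6)),0])
if __name__=="__main__":
    t=lambda a,p,l=6:(np.array(p)-18.7*tool(a,l)[:,2],tool(a,l))
    go([t(96.1,(442,-371,80)),t(96.1,(440,-371,160)),t(90,(440,-270,220)),t(70,(450,-150,230)),t(50,(465,0,230)),t(30,(510,100,230),20),t(20.6,(560,130,200),36)],o); print(seat)
E
python3 n4.py
```

```text
[ 444.44 -370.92   17.81] [ 0.38  0.55  0.31  2.04 -0.45  0.55  2.71] [-0.85  0.23  6.27] 0.2919560968963296
shift [ -3.8   0.6 -62.1] turn [ 0.37 -0.25 -0.01] tcp [ 442. -371.   80.]
shift [  -9.8    1.3 -141.9] turn [ 0.37 -0.25 -0.01] tcp [ 440. -371.  160.]
shift [ -26.5  102.1 -199.9] turn [ 0.99 -0.27  6.06] tcp [ 440. -270.  220.]
shift [ -50.1  220.4 -206.8] turn [ 3.03 -0.33 25.96] tcp [ 450. -150.  230.]
shift [ -80.8  367.9 -202.8] turn [ 5.07 -0.38 45.85] tcp [465.   0. 230.]
shift [-135.9  462.6 -196.6] turn [ 15.09 -12.84  64.55] tcp [510. 100. 230.]
shift [-185.5  486.9 -161.3] turn [ 27.49 -25.94  71.2 ] tcp [560. 130. 200.]
[626.34 -48.92  65.51]
```

drive_tool(
  moves=[
    [1,-0.001,0,-0.015,0,0,0],
    [1,-0.0025,0,-0.038,0,0,0.5],
    [1,-0.0038,0.0006,-0.062,0.3,-0.2,1],
    [1,-0.007,0.001,-0.1,0.4,-0.2,2],
    [1,-0.01,0.003,-0.142,0.4,-0.2,3],
    [1,-0.017,0.05,-0.172,0.7,-0.2,4.5],
    [1,-0.0265,0.102,-0.2,1,-0.27,6],
    [1,-0.034,0.14,-0.202,1.7,-0.3,13],
    [1,-0.042,0.18,-0.205,2.3,-0.3,19],
    [1,-0.05,0.22,-0.207,3,-0.33,26],
    [1,-0.058,0.257,-0.206,3.5,-0.33,31],
    [1,-0.066,0.295,-0.205,4,-0.35,36],
    [1,-0.074,0.332,-0.204,4.5,-0.37,41],
    [1,-0.081,0.368,-0.203,5,-0.38,46],
    [1,-0.1,0.4,-0.2,8.5,-5,52.5],
    [1,-0.118,0.43,-0.198,12,-9,58.5],
    [1,-0.136,0.4626,-0.197,15,-12.8,64.5],
    [1,-0.16,0.475,-0.18,21,-19,68],
    [1,-0.1855,0.487,-0.161,27.5,-26,71.2],
    [1,-0.1855,0.487,-0.161,27.5,-26,71.2],
  ],
)

```text
time_s: 17.58
eef_pos: [559.6, 133.7, 195.3]
orientation: [1.463, 2.125, -0.486]
contact_force: [-0.5, -0.5, 0.1]
opening: 0.271
finger_force: 46.1
```

```bash
cat > look.py <<'E'
import sys
from inhand import *
from plant import status,optics
d={n:optics.read_camera(n) for n in("scene","top")}; pickle.dump(d,open(sys.argv[1],"wb")); o=status.get_obs()
print(o["eef_pos"],o["joints"],o["opening"],o["contact_force"])
for n in d:
    P=inhand(d[n],o,n)
    print("  rect (tool xy)",cv2.minAreaRect(P[:,:2].astype(np.float32)))
    c=d[n]; W=cloud(c); hs=cv2.cvtColor(c["img"],cv2.COLOR_RGB2HSV); R=Ro.from_rotvec(o["orientation"]).as_matrix(); L=(W-o["eef_pos"])@R
    k=(hs[...,1]<60)&(hs[...,2]>110)&(abs(L[...,0])<45)&(abs(L[...,1])<20)&(L[...,2]>-40)&(L[...,2]<-22)
    if k.sum()>10: print("  nose top",k.sum(),cv2.minAreaRect(L[k][:,:2].astype(np.float32)))
E
python3 look.py cam5.pkl
```

```text
[559.77 130.39 199.01] [-0.78  0.39  0.12  1.91  0.61  1.14 -0.65] 0.27724674214491735 [-0.33  0.12 -1.05]
scene 475 282 plate pt [-6.97  6.67 13.67] normal in tool [-0.1   0.01 -1.  ] pitch deg -5.664680400348584 roll 0.6114012581439096
  x [-49.61  44.66] y [-72.55  75.7 ] z at axis 12.904430473507823
  rect (tool xy) ((-1.3212242126464844, 1.622039794921875), (150.57083129882812, 99.39318084716797), 86.99845886230469)
  nose top 47 ((-4.776998519897461, 0.5664176940917969), (32.595558166503906, 45.610477447509766), 51.911582946777344)
top 1444 1063 plate pt [-7.59 -4.91 10.57] normal in tool [-0.09  0.   -1.  ] pitch deg -5.414595052298594 roll 0.22762854514740657
  x [-49.11  39.83] y [-74.9   72.72] z at axis 9.868404144402787
  rect (tool xy) ((-5.272529602050781, -1.1790542602539062), (90.470458984375, 150.95004272460938), 1.5251716375350952)
  nose top 189 ((-6.865364074707031, 3.1801490783691406), (52.63216781616211, 33.9424934387207), 36.21592330932617)
```

```bash
python3 look.py cam5.pkl
```

```text
[560.08 129.21 200.8 ] [-0.78  0.38  0.12  1.91  0.61  1.14 -0.65] 0.27406411207027753 [ 0.18 -0.41 -1.17]
scene 468 273 plate pt [-9.07  4.59 13.03] normal in tool [-0.1  0.  -1. ] pitch deg -5.642891334767237 roll 0.21947281469841842
  x [-51.19  40.76] y [-75.32  75.02] z at axis 12.116335058628925
  rect (tool xy) ((-4.6155853271484375, -0.85504150390625), (153.13238525390625, 94.21602630615234), 89.03142547607422)
  nose top 51 ((-8.25433349609375, -2.192110061645508), (32.66352081298828, 42.990413665771484), 46.96664047241211)
top 1448 1070 plate pt [-9.33 -5.73 10.67] normal in tool [-0.1   0.01 -1.  ] pitch deg -5.508556600497024 roll 0.43266300996652907
  x [-49.92  39.2 ] y [-75.19  72.92] z at axis 9.809353820030891
  rect (tool xy) ((-5.354450225830078, -1.0681610107421875), (92.49241638183594, 150.94793701171875), 0.8814662098884583)
  nose top 192 ((-6.195004463195801, 3.3640975952148438), (53.02492904663086, 32.671817779541016), 32.96941375732422)
```

```bash
cat > n5.py <<'E'
from n4 import *
T=tool(20.6,35.6); U=np.array([1.8,-1.0,18.2])
def bt(x,z,d=0,y=0): p=seat+F@[x,y,z]+d*h-T@U; return (p-18.7*T[:,2],T)
go([bt(4,25,120),bt(4,25),bt(4,5),bt(4,0),bt(0,0)],o)
print("mask pos in board frame",(o["eef_pos"]+Ro.from_rotvec(o["orientation"]).as_matrix()@U-seat)@F, (o["contact_force"])@F)
E
python3 n5.py
```

```text
[560.08 129.21 200.8 ] [-0.78  0.38  0.12  1.91  0.61  1.14 -0.65] [ 0.18 -0.41 -1.17] 0.27406411207027753
shift [ 14.3   0.3 108. ] turn [ 0.03  0.37 -0.13] tcp [578.66  80.76 105.  ]
shift [-82.8   0.4 178.5] turn [ 0.03  0.37 -0.13] tcp [620.88 -31.56 105.  ]
shift [-80.8   0.4 198.4] turn [ 0.03  0.37 -0.13] tcp [624.4  -40.92  87.68]
shift [-80.2   0.4 203.4] turn [ 0.03  0.37 -0.13] tcp [625.28 -43.26  83.35]
shift [-76.3   0.4 202.9] turn [ 0.03  0.37 -0.13] tcp [624.06 -40.02  81.35]
mask pos in board frame [-96.85  -0.33 193.91] [-0.2   0.03 -1.24]
```

drive_tool(
  moves=[
    [1,0.003,0,0.03,0,0.1,0],
    [1,0.009,0,0.07,0,0.3,-0.1],
    [1,0.0143,0.0003,0.108,0,0.37,-0.13],
    [1,-0.01,0.0003,0.1255,0,0.37,-0.13],
    [1,-0.035,0.0004,0.144,0,0.37,-0.13],
    [1,-0.06,0.0004,0.162,0,0.37,-0.13],
    [1,-0.075,0.0004,0.173,0,0.37,-0.13],
    [1,-0.0828,0.0004,0.1785,0,0.37,-0.13],
    [1,-0.0828,0.0004,0.1785,0,0.37,-0.13],
    [1,-0.0828,0.0004,0.1785,0,0.37,-0.13],
    [1,-0.0828,0.0004,0.1785,0,0.37,-0.13],
    [1,-0.0828,0.0004,0.1785,0,0.37,-0.13],
  ],
)

```text
time_s: 19.27
eef_pos: [620.7, -29.9, 103.5]
orientation: [1.472, 2.132, -0.475]
contact_force: [0.1, 1.0, -0.4]
opening: 0.273
finger_force: 46.1
```

```bash
python3 n5.py; python3 look.py cam6.pkl
python3 - <<'E'
from h import *
d=pickle.load(open("cam6.pkl","rb"))
def gg(c,u,v,w,h): return cv2.resize(cv2.cvtColor(c["img"][v:v+h,u:u+w],cv2.COLOR_RGB2BGR),(400,300),interpolation=cv2.INTER_CUBIC)
cv2.imwrite("pics/g6.png",np.hstack([gg(d["scene"],260,180,120,90),gg(d["top"],280,115,120,90)]))
E
```

```text
[620.74 -29.94 103.49] [-0.56  0.51  0.22  1.99  0.75  0.81 -0.58] [ 0.08  1.02 -0.35] 0.2733747376272817
shift [ 95.4  -0.2 -70.2] turn [0.01 0.03 0.16] tcp [578.66  80.76 105.  ]
shift [-2.2 -0.4 -0.3] turn [0.01 0.03 0.16] tcp [620.88 -31.56 105.  ]
shift [-0.2 -0.4 19.6] turn [0.01 0.03 0.16] tcp [624.4  -40.92  87.68]
shift [ 0.3 -0.4 24.6] turn [0.01 0.03 0.16] tcp [625.28 -43.26  83.35]
shift [ 4.3 -0.4 24.2] turn [0.01 0.03 0.16] tcp [624.06 -40.02  81.35]
mask pos in board frame [ 1.9   0.43 24.48] [-0.98  0.43  0.16]
[620.73 -30.21 103.51] [-0.56  0.51  0.22  1.99  0.75  0.81 -0.58] 0.27570829551841924 [ 0.93  0.26 -1.2 ]
scene 468 267 plate pt [-18.91  10.17  13.07] normal in tool [-0.1   0.01 -1.  ] pitch deg -5.572470565109328 roll 0.311199534462853
  x [-56.26  38.55] y [-72.97  75.86] z at axis 11.167347130866883
  rect (tool xy) ((-16.694913864135742, 8.459053039550781), (151.4054718017578, 84.73638153076172), 71.93206024169922)
  nose top 56 ((-8.209124565124512, -1.4159088134765625), (29.14772605895996, 41.25421142578125), 44.034671783447266)
top 889 608 plate pt [-4.74 -9.14  9.9 ] normal in tool [-0.09  0.   -1.  ] pitch deg -4.910979434051215 roll 0.24001503981407163
  x [-34.34  39.27] y [-74.96  73.42] z at axis 9.529952016085822
  rect (tool xy) ((2.822223663330078, -1.0228271484375), (149.49859619140625, 74.74343872070312), 89.53294372558594)
  nose top 153 ((-9.430317878723145, -1.5121936798095703), (33.43495559692383, 45.529109954833984), 77.42628479003906)
```

View pics/g6.png

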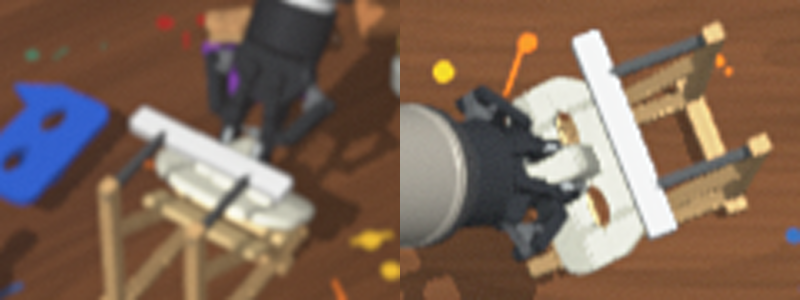

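drive_tool(
  moves=[
    [1,-0.001,-0.0004,0.007,0,0,0.1],
    [1,-0.0005,-0.0004,0.014,0,0,0.1],
    [1,-0.0002,-0.0004,0.0196,0,0,0.1],
    [1,0,-0.0004,0.0225,0,0,0.1],
    [1,0,-0.0004,0.0225,0,0,0.1],
    [1,0,-0.0004,0.0225,0,0,0.1],
  ],
)

```text
time_s: 20.12
eef_pos: [625.1, -42.8, 85.4]
orientation: [1.474, 2.13, -0.474]
contact_force: [0.5, 0.2, 0.1]
opening: 0.272
finger_force: 46.1
```

```bash
python3 n5.py
```

```text
[625.08 -42.82  85.41] [-0.54  0.54  0.23  2.    0.77  0.76 -0.6 ] [0.49 0.2  0.07] 0.27228234259525247
shift [ 95.9   0.1 -92.8] turn [-0.    0.04  0.02] tcp [578.66  80.76 105.  ]
shift [ -1.7   0.  -22.9] turn [-0.    0.04  0.02] tcp [620.88 -31.56 105.  ]
shift [ 0.3  0.  -3. ] turn [-0.    0.04  0.02] tcp [624.4  -40.92  87.68]
shift [0.8 0.  2. ] turn [-0.    0.04  0.02] tcp [625.28 -43.26  83.35]
shift [4.8 0.  1.6] turn [-0.    0.04  0.02] tcp [624.06 -40.02  81.35]
mask pos in board frame [ 4.62 -0.03  2.03] [0.02 0.53 0.07]
```

drive_tool(
  moves=[
    [1,0,0,0.001,0,0,0],
    [1,0,0,0.002,0,0,0],
    [1,0,0,0.003,0,0,0],
    [1,0,0,0.003,0,0,0],
  ],
)

```text
time_s: 20.62
eef_pos: [625.5, -44.1, 83.3]
orientation: [1.474, 2.13, -0.474]
contact_force: [-7.6, 4.8, 12.0]
opening: 0.271
finger_force: 45.8
```

```bash
python3 n5.py|tail -1
```

```text
mask pos in board frame [ 4.78 -0.09 -0.45] [-0.22 -5.47 13.99]
```

drive_tool(
  moves=[
    [1,0,0,-0.0014,0,0,0],
    [1,0.002,0,-0.0016,0,0,0],
    [1,0.004,0,-0.0018,0,0,0],
    [1,0.004,0,-0.0018,0,0,0],
  ],
)

```text
time_s: 21.12
eef_pos: [624.0, -40.4, 81.8]
orientation: [1.474, 2.13, -0.475]
contact_force: [0.0, 0.2, -0.7]
opening: 0.279
finger_force: 43.9
```

```bash
python3 n5.py|tail -1
```

```text
mask pos in board frame [ 0.53 -0.2   0.22] [-0.48  0.05 -0.55]
```

Nearly there; creep to the lip.

drive_tool(
  moves=[
    [1,0.001,0,0.0002,0,0,0],
    [1,0.002,0,0.0002,0,0,0],
    [1,0.002,0,0.0002,0,0,0],
  ],
)

```text
time_s: 21.5
eef_pos: [623.6, -39.1, 80.6]
orientation: [1.474, 2.13, -0.474]
contact_force: [0.6, 0.2, -0.8]
opening: 0.274
finger_force: 43.9
```

```bash
python3 n5.py|tail -1
```

```text
mask pos in board frame [-1.29 -0.14 -0.09] [-0.44  0.6  -0.7 ]
```

drive_tool(
  moves=[
    [1,0.001,0,0.0002,0,0,0],
    [1,0.002,0,0.0004,0,0,0],
    [1,0.002,0,0.0004,0,0,0],
  ],
)

```text
time_s: 21.88
eef_pos: [623.4, -38.7, 80.1]
orientation: [1.475, 2.128, -0.475]
contact_force: [-1.6, -2.4, 10.2]
opening: 0.272
finger_force: 45.0
```

```bash
python3 n5.py|tail -1
```

```text
mask pos in board frame [-1.83 -0.19 -0.34] [ 6.53 -2.32  7.99]
```

drive_tool(
  moves=[
    [1,-0.0006,0,-0.0007,0,0,0],
    [1,-0.0006,0,-0.0007,0,0,0],
    [0.4,-0.0006,0,-0.0007,0,0,0],
    [0.3,-0.0006,0,-0.0007,0,0,0],
    [0.1,-0.0006,0,-0.0007,0,0,0],
    [-0.2,-0.0006,0,-0.0007,0,0,0],
    [-0.2,-0.0006,0,-0.0007,0,0,0],
    [-0.2,-0.0006,0,-0.0007,0,0,0],
  ],
)

```text
time_s: 22.88
eef_pos: [623.1, -37.9, 80.1]
orientation: [1.474, 2.13, -0.474]
contact_force: [0.4, 0.0, 0.1]
opening: 0.594
finger_force: 0.0
```

```bash
python3 n5.py|tail -1
```

```text
mask pos in board frame [-2.64 -0.14  0.08] [ 0.14  0.34 -0.01]
```

drive_tool(
  moves=[
    [-0.2,0,0,-0.01,0,0,0],
    [-0.2,0,0,-0.03,0,0,0],
    [-0.2,0,0,-0.06,0,0,0],
    [-0.2,0.01,0,-0.09,0,0,0],
    [-0.2,0.04,0,-0.13,0,0,0],
    [-0.2,0.08,0,-0.18,0,0,0],
    [-0.2,0.12,0,-0.22,0,0,0],
    [-0.2,0.12,0,-0.22,0,0,0],
    [-0.2,0.12,0,-0.22,0,0,0],
  ],
)

```text
time_s: 24.0
eef_pos: [543.6, 173.2, 189.3]
orientation: [1.474, 2.13, -0.474]
contact_force: [0.4, -0.3, 0.4]
opening: 0.597
finger_force: 0.0
```

Run:
```python
from n4 import *
from inhand import planefit
from plant import optics
d={n:optics.read_camera(n) for n in("scene","top")}
for n,c in d.items():
    W=cloud(c); hs=cv2.cvtColor(c["img"],cv2.COLOR_RGB2HSV); cr=(hs[...,1]<60)&(hs[...,2]>100)
    L=(W-seat)@F; k=cr&(abs(L[...,0])<65)&(abs(L[...,1])<85)&(L[...,2]>2)&(L[...,2]<16); A=L[k]; b,q,nn=planefit(A); B=A[b]
    print(n,"board",b.sum(),q,nn*np.sign(nn[2]),np.percentile(B[:,0],[.5,99.5]),np.percentile(B[:,1],[.5,99.5]),cv2.minAreaRect(B[:,:2].astype(np.float32)))
    k=cr&(abs(W[...,2]-90)<20)&(np.hypot(W[...,0]-446,W[...,1]-323)<95); b,q,nn=planefit(W[k])
    a=np.radians(58.3); X=np.array([[np.sin(a),-np.cos(a)],[np.cos(a),np.sin(a)]]).T; P=(W[k][b][:,:2]-[445.9,323.2])@X
    print("  rest mask",b.sum(),q,nn*np.sign(nn[2]),np.percentile(P,[.5,99.5],axis=0).T.ravel())
    for nm,(p,r) in dict(jara=((345,-373,36),0),bot=((545,-348,100),0)).items(): pass
def gg(c,u,v,w,h): return cv2.resize(cv2.cvtColor(c["img"][v:v+h,u:u+w],cv2.COLOR_RGB2BGR),(400,300),interpolation=cv2.INTER_CUBIC)
s,t=d["scene"],d["top"]
cv2.imwrite("pics/g7.png",np.vstack([np.hstack([gg(s,260,180,120,90),gg(t,290,115,120,90)]),np.hstack([gg(s,330,125,120,90),gg(t,120,40,400,300)])]))
```

```text
[543.62 173.25 189.3 ] [-0.83  0.41  0.1   1.89  0.59  1.17 -0.7 ] [ 0.41 -0.34  0.43] 0.5969284787908977
scene board 369 [6.17 5.75 7.03] [-0. -0.  1.] [-43.23  52.97] [-73.26  74.57] ((5.897663116455078, 1.1170883178710938), (152.1116180419922, 98.38103485107422), 88.80481719970703)
  rest mask 274 [454.44 315.99  87.2 ] [-0.    0.01  1.  ] [-40.61  67.67 -71.91  73.27]
top board 682 [-8.19 -2.98  8.61] [ 0.01 -0.    1.  ] [-40.71  26.67] [-74.35  73.82] ((-7.636043548583984, -0.06147003173828125), (69.60936737060547, 151.2608642578125), 0.5040245652198792)
  rest mask 936 [436.57 313.88  87.91] [-0.    0.01  1.  ] [-40.87  58.22 -74.18  74.64]
```

View pics/g7.png

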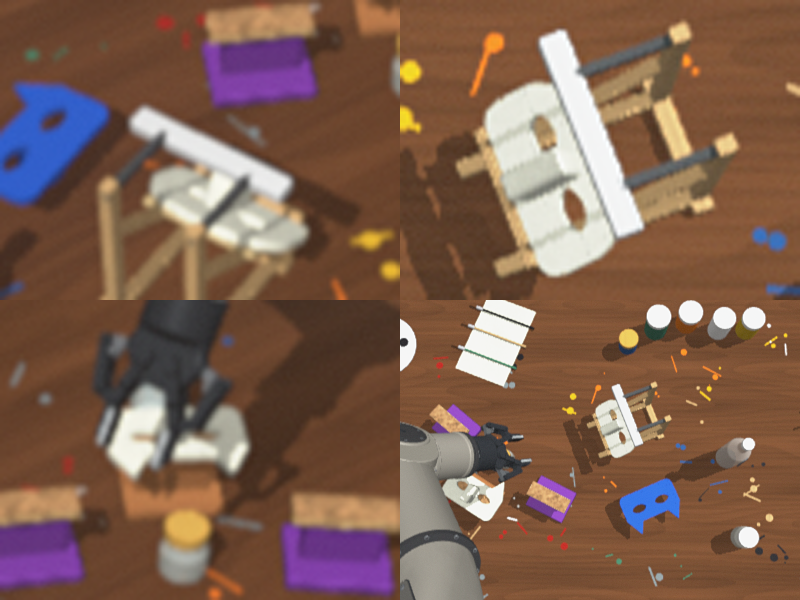

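The masks are where they should be: the eared one level on the wooden rest, the round one flat on the slats with its chin at x ≈ -40.7. The bystanders are standing and the hand is clear.

```bash
python3 -c "
from plant import ctrl; print(ctrl.hand_in())"
```

```text
the job is handed in; nothing more can be done
None
```

I handed the job in at about 24 s: the eared mask is level and centred to about 2 mm on the wooden rest, the round mask is flat and centred on the easel with its chin on the lip, and the light bar, bottle, jars and tumbler were not touched.

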